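# Trim the sheet detector with the tuning tool

### The arm

A 6-joint arm with a two-finger parallel gripper is mounted at the origin on the work surface. World frame = base frame: x ahead of the robot, y to its left, z up, the work surface at z = 0. Lengths are in mm, angles in rad, forces in N, time in s.
With the tool pointing down it reaches from about 275 to 750 mm from the base axis. Payload 10.2 kg.
Tool frame: the origin (TCP) lies at the very end of the fingers, on their centre line; the grasp point (between the pads) lies 19 mm behind it; z points along the fingers, y is the line along which they close (so a half turn about z gives the same grasp; the last joint's range is limited). The gripper opens to 85 mm and grips with 20 to 120 N. Pads are 22 mm wide; open, the fingers measure 114 mm over their backs; the gripper's body (76 mm by 85 mm) begins 54 mm behind the grasp point. The pads swing forward as they close: fully open they stand 13 mm farther back than shut.
Start: joints at [1.081, 0.313, 1.498, -0, 1.331, -0.223], TCP at [138.427, 506.428, 231.294] pointing down, gripper open.
Joint ranges: [-2.94, 2.94], [-0.97, 2.17], [0.19, 2.56], [-1.23, 4.37], [0.02, 3.11], [-2.88, 2.88]. Speed limits (rad/s): [2.39, 2.39, 3.01, 3.14, 3.14, 3.14].

### API

Orientations are given as a unit quaternion [w, x, y, z].
In Python, from rig import ctrl, vision gives the robot as it stands. The module is installed in compiled form; this text tells all that it offers.
- The arm moves only by the tool play_rows, never from a script. Its arguments are lists of equal length, an entry for each row: "translation": the shift along the tool's x, y, z in m, a list of three; "rotation": the turn, a rotation vector about the tool's x, y, z in rad, a list of three; "gripper": the gripper's target within -1 to 1 (shut at 1, half-way at 0, fully open at -1). A call has 1 to 10 rows; each row is the pose to reach, as a shift and turn from the pose commanded when the call began, along the tool's axes at that moment; what a row does not reach only later rows make up. A row lasts 1/8 s, in which the tool goes at most 62.5 mm and 10.7 degrees, less where a joint would pass 70% of its speed; a pose out of reach is approached as far as the arm can. A call with a gripper value outside its range is refused whole. The fingers move at their own pace and stop on an object; "force" is the grip in N (left out, the last holds). Time passes only in rows, so rows that repeat a pose let the fingers close. It gives the time, the measured TCP pose, the force, the opening and the grip force at its end, in the units of the state.
- ctrl.sense(): the state, without advancing time (a new reading comes with each control period).
- vision.capture(name): name is "side" or "top" or "wrist"; returns a dict with "pixels" (480x640x3 uint8, red, green, blue), "vfov" (degrees; the focal length in pixels is half the picture's height over the tangent of half this angle, whatever the lens; pixels are square), "cx", "cy" (the principal point, pixels), "rvec" (rotation vector, rad) and "tvec" (3), from world to camera coordinates, as OpenCV has them; the wrist camera has in their place "mount" (4x4, takes a point from camera to tool coordinates, whose origin is the TCP and whose axes are the flange's). Camera axes: x right, y down, z forward; pixel columns grow to the right and rows downward; lengths in mm; the calibration is good to about 2 mm. A picture is of the moment at which its call begins: read the wrist's pose just before it. There is no depth.
- ctrl.finish_job(): hands the job in; it is judged then, once.
The state is a dict: "time_s": time; "joints": joint angles; "dq": joint speeds; "tau": joint torques, N m; "eef_pos": TCP position; "ee_rot": TCP orientation; "force": force on the tool from outside, world axes, zero at the start; "wrist_torque": the same for the moment, N m; "grip_width": opening from 0.0 (shut) to 1.0 (fully open); "grip_force": force on a finger pad.
Only numpy, scipy, OpenCV 4.12 (cv2) and the standard library are available. Lean on these libraries where they do the work, as an engineer would, in place of code of your own. Each camera call takes 0.05 s, during which the arm holds its last target. There are 200 camera calls.

### The job

Take the white square-handled plastic tuning tool out of the rack, seat its blade in the slotted trimmer screw sunk in the top of the sheet detector, and turn the screw clockwise until the meter needle on the detector points at the long centre mark. Press only lightly, with about 3 N and never 10 N: the trimmer is delicate. Then put the tool back upright in its empty rack hole, fully down and released, without disturbing the other things on the table.

Things in the scene. Friction and masses are not known exactly. Their poses are not given: they have to be found in the camera images.
- tool: White plastic tuning tool, upright in a rack hole. Origin at the centre of the blade's lower edge, z up to the handle. Blade: 10.5 mm wide along x, 2 mm thick along y, z 0 to 5. Round shaft: 10 mm across at z 5, tapering out to 13 mm at z 7.5, 13 mm to z 60. Flange 28 mm across, z 60 to 64, rests on the rack. Handle 20 x 20 mm square, sides along x and y, z 64 to 119. About 60 g.
- rack: Grey tool rack fixed to the table, 60 mm (x) by 150 mm (y), 70 mm high; origin at the centre of its underside. Two through holes 18 mm in diameter with a 2 mm chamfer; one holds the tuning tool, the other the black driver.
- hole_a (a point): Centre of the mouth of one rack hole, on the rack's top face (z = 70 mm).
- hole_b (a point): Centre of the mouth of the other rack hole, 80 mm from the first.
- detector: Sheet detector unit fixed to the table: box 120 mm (x) by 110 mm (y), aluminium top face 60 mm above the table; origin at the centre of its underside. On its top: the trimmer well near its -x edge, and a meter in a black frame that stands 8 mm above the top face and begins 20 mm from the well's centre.
- well (a point): Centre of the mouth of the trimmer well, on the detector's top face: a straight round hole 15 mm in diameter, its rim chamfered 3 mm wide and deep. The tool's 13 mm shaft fits in it with 1 mm to spare all round.
- screw_face (a point): Centre of the top face of the slotted brass trimmer screw, 13 mm across, 11 mm below the detector's top face when nothing presses on it. The point is fixed to the detector: it neither sinks nor turns with the screw. The screw is carried on a spring: it begins to give at 1.5 N and sinks 1 mm per 6 N more, at most 1.5 mm. Over 10 N in all, pressing and turning together, overloads it.
- slot_floor (a point): Centre of the floor of the screw's slot, 5.5 mm below the screw's face, as at rest (fixed point). The slot is 4 mm wide and runs across the whole face in a direction that is not reported: see or feel it. A lightly pressed blade rubs over the face without turning the screw (turning takes 0.02 N m); the screw springs up round the blade when they line up to about 0.1 rad.
- needle (a joint): Meter needle angle in rad: 0 = exactly on the long centre mark (along the detector's +x). Negative at the start, between -0.7 and -0.4. It rises by 0.4 rad for each rad that the screw is turned clockwise seen from above. The needle is behind a cover and moves only with the screw.
- driver: Black round-handled driver standing in the other rack hole, 20 mm handle; a bystander, not the tool for this job; origin at its lower tip, 55 mm below the rack's top face; it stands 42 mm above the rack
- roller: Standing rubber roller, 32 mm across, 60 mm high; bystander; origin at the centre of its underside.
- tape: Cardboard ring 76 mm across, 24 mm high; bystander; origin at the centre of its underside.
- jar: Jar 52 mm across, 75 mm high; bystander; origin at the centre of its underside.
- parts_tray: Open grey tray 120 x 90 x 30 mm; bystander; origin at the centre of its underside.
- envelopes: Block of envelopes 110 x 160 x 35 mm; bystander; origin at the centre of its underside.
- wrench: Steel wrench 150 mm long lying flat; bystander; origin at the centre of its underside.
- sensor_block: Black block 35 x 50 x 28 mm; bystander; origin at the centre of its underside.

How it is judged (in metres and radians):
On the way, in this order (a step that is already met when the one before it is completed fails the run):
1. the tool is lifted clear out of the rack (its blade above the rack's top) (height (world z) of tool above 0.075 m), for 0.1 s.
2. with the tool's blade still in the screw (its edge at least 1.5 mm below where the face rests), the needle is brought to the centre mark (within 0.08 rad) (z of tool in the frame of screw_face below -0.0015 m and horizontal distance between tool and screw_face below 0.004 m and value of joint needle between -0.08 and 0.08 rad), for 0.1 s.
At the end, for the whole second after the job is handed in: The needle stands within 0.08 rad of the centre mark, and the tool stands upright (within 0.12 rad), released and at rest in a rack hole, its blade's edge within 8 mm of the hole's axis and its flange down on the rack (within 4 mm) (value of joint needle between -0.08 and 0.08 rad and height (world z) of tool between 0.005 and 0.014 m and angle between tool's own z axis and vertical below 0.12 rad and (horizontal distance between tool and hole_a below 0.008 m or horizontal distance between tool and hole_b below 0.008 m) and linear speed of tool below 0.02 m/s); the robot touches nothing.
It fails at once if the tool presses on the detector or its trimmer with more than 10 N (contact force between tool and detector above 10 N).
It fails at once if the gripper or arm pushes against the detector with more than 10 N (contact force between any of the arm, the fingers and detector above 10 N).
It fails at once if a bystander is moved by more than 20 mm (distance of any of driver, roller, tape, jar, parts_tray, envelopes, wrench, sensor_block from where it was at the start of the episode above 0.02 m).
It also fails if it takes over 72 s, if anything falls off the work surface, if the arm or the gripper's body presses on something with over 40 N, if the wrist force passes 120 N, or if a joint passes its speed limit or range.

## Working session

There is one attempt and no reset: what is moved stays moved. The work goes in short steps, Python scripts to look and compute and a tool call to move; the robot and the scene stay as the last step left them, time stands still between calls to the robot, and variables do not carry over. Pictures are saved under pics/ and viewed, at most 10 in all, crops included, and the job is handed in when it is done.

Besides the shell and the picture viewer there is one more tool, called after "Request:" by a JSON object that holds its "fn" and its "kwargs". play_rows: Moves the arm, as the interface text tells. Its arguments: {"type":"object","properties":{"translation":{"type":"array"},"rotation":{"type":"array"},"gripper":{"type":"array"},"force":{"type":"number"}},"required":["translation","rotation","gripper"]}

```bash
mkdir -p pics; cat > h.py <<'E'
import numpy as np, cv2
from rig import ctrl, vision
from scipy.spatial.transform import Rotation as R
def snap(n, fn):
    s=ctrl.sense(); c=vision.capture(n)
    cv2.imwrite('pics/'+fn, c['pixels'][:,:,::-1])
    f=240/np.tan(np.radians(c['vfov'])/2)
    if 'mount' in c:
        w,x,y,z=s['ee_rot']; T=np.eye(4); T[:3,:3]=R.from_quat([x,y,z,w]).as_matrix(); T[:3,3]=s['eef_pos']
        M=T@np.array(c['mount']); Rc=M[:3,:3]; o=M[:3,3]
    else:
        Rm=R.from_rotvec(np.array(c['rvec']).ravel()).as_matrix(); Rc=Rm.T; o=-Rc@np.array(c['tvec']).ravel()
    np.savez('pics/'+fn+'.npz',Rc=Rc,o=o,f=f,c=[c['cx'],c['cy']])
    return load(fn)
class Cam: pass
def load(fn):
    d=np.load('pics/'+fn+'.npz'); k=Cam(); k.Rc,k.o,k.f,k.c=d['Rc'],d['o'],float(d['f']),d['c']
    k.img=cv2.imread('pics/'+fn); return k
def ray(k,u,v):
    d=k.Rc@np.array([(u-k.c[0])/k.f,(v-k.c[1])/k.f,1]); return d/np.linalg.norm(d)
def onz(k,u,v,z):
    d=ray(k,u,v); return k.o+d*(z-k.o[2])/d[2]
def proj(k,p):
    q=k.Rc.T@(np.array(p)-k.o); return q[:2]/q[2]*k.f+k.c
def tri(k1,p1,k2,p2):
    d1,d2=ray(k1,*p1),ray(k2,*p2); A=np.stack([d1,-d2],1); t=np.linalg.lstsq(A,k2.o-k1.o,rcond=None)[0]
    a,b=k1.o+d1*t[0],k2.o+d2*t[1]; return (a+b)/2,np.linalg.norm(a-b)
E
python3 - <<'E'
from h import *
for n in ['top','side']:
    k=snap(n,n+'0.png'); print(n,k.o,k.f,k.c,k.Rc[:,2])
print(ctrl.sense())
E
```

```text
top [ 432.14126229  -14.50028785 1144.80428501] 569.1086580789848 [323.83462696 236.49652097] [ 0.12155564 -0.01324436 -0.99249625]
side [199.27241713 588.34803903 792.01900049] 518.8124160508108 [312.73343158 238.35329317] [ 0.35824231 -0.61126218 -0.70570602]
{'time_s': 0.1, 'joints': array([ 1.08058851e+00,  3.13396736e-01,  1.49836725e+00,  1.35758851e-05,
        1.33096996e+00, -2.23392678e-01]), 'dq': array([-0.00083334, -0.00131134, -0.00173032, -0.00116999, -0.00066148,
       -0.00052246]), 'tau': array([ 4.09377040e-03, -4.12895823e+01, -2.60143822e+01, -1.99255379e-05,
        2.99322914e-03,  2.84844072e-05]), 'eef_pos': array([138.31844209, 506.21933247, 230.78860813]), 'ee_rot': array([-2.05491969e-04,  1.33013782e-01,  9.91114024e-01, -5.32404806e-04]), 'force': array([-0.05835103, -0.15056705, -0.64801062]), 'wrist_torque': array([0.01453411, 0.01956587, 0.03304707]), 'grip_force': 0.0, 'grip_width': 1.0026456790931004}
```

View pics/top0.png

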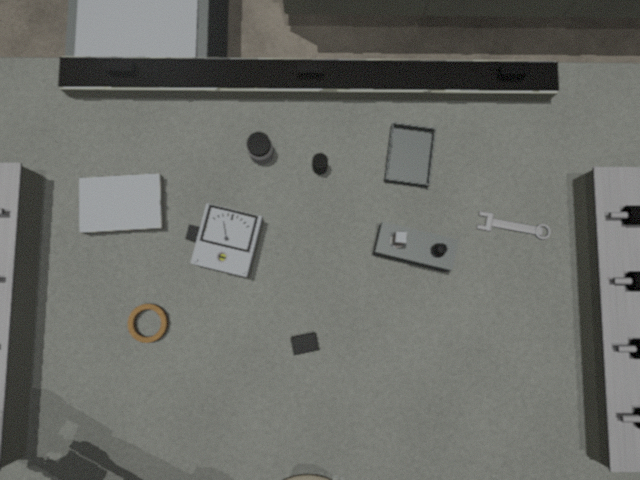

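View pics/side0.png

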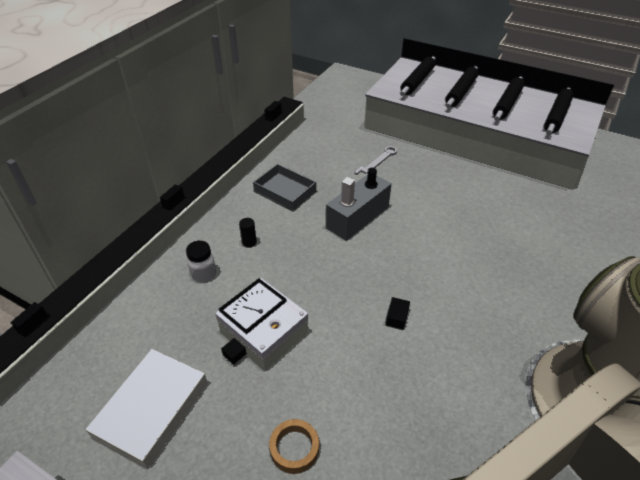

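The top view shows the white tool at about (400,238), driver (438,249), brass trimmer (222,257) and meter (230,228). In the side view the tool is at (348,190) and the trimmer at (275,325). I'll measure these now.

```bash
python3 - <<'E'
from h import *
k=load('top0.png'); s=load('side0.png')
hsv=cv2.cvtColor(k.img,cv2.COLOR_BGR2HSV)
def blob(mask,x0,y0,x1,y1):
    m=np.zeros(mask.shape,np.uint8); m[y0:y1,x0:x1]=mask[y0:y1,x0:x1]
    n,l,st,ce=cv2.connectedComponentsWithStats(m.astype(np.uint8)); i=1+np.argmax(st[1:,4]); 
    return ce[i],st[i],(l==i).astype(np.uint8)
g=k.img.max(2)
c,st,m=blob((g>150).astype(np.uint8),385,225,415,252); print('handle',c,st,onz(k,*c,129),onz(k,*c,120))
br=((hsv[...,0]>15)&(hsv[...,0]<40)&(hsv[...,1]>90)).astype(np.uint8)
c,st,m=blob(br,205,245,240,270); print('brass',c,st,onz(k,*c,50))
hs=cv2.cvtColor(s.img,cv2.COLOR_BGR2HSV)
c,st,m=blob(((hs[...,0]>15)&(hs[...,0]<40)&(hs[...,1]>90)).astype(np.uint8),262,312,290,338); print('brass side',c,st,onz(s,*c,50))
c,st,m=blob((s.img.max(2)>140).astype(np.uint8),335,170,362,208); print('side handle',c,st)
# rack top by corners guess; detector top
c,st,m=blob((g>135).astype(np.uint8),185,195,270,285)
ct=max(cv2.findContours(m,0,2)[0],key=cv2.contourArea); P=np.array([onz(k,*p[0],60)[:2] for p in ct],np.float32); print('detector',cv2.minAreaRect(P))
rk=((g<125)&(g>60)&(hsv[...,0]>85)).astype(np.uint8)
big=cv2.resize(k.img[190:290,180:280],None,fx=4,fy=4,interpolation=3); b2=cv2.resize(k.img[190:290,365:465],None,fx=4,fy=4,interpolation=3)
cv2.imwrite('pics/crop1.png',np.hstack([big,b2]))
E
```

```text
handle [400.94252874 236.64367816] [396 232  10  10  87] [ 557.01841191 -166.99586073  129.        ] [ 558.12482026 -168.34696761  120.        ]
brass [221.80952381 256.52380952] [220 254   5   6  21] [526.34573867 167.18285588  50.        ]
brass side [274.35294118 325.64705882] [272 324   6   4  17] [527.44242001 164.41871669  50.        ]
side handle [346.21107266 176.16608997] [335 170  27  15 289]
detector ((559.3792724609375, 159.17208862304688), (111.02075958251953, 120.67619323730469), 76.76559448242188)
```

View pics/crop1.png

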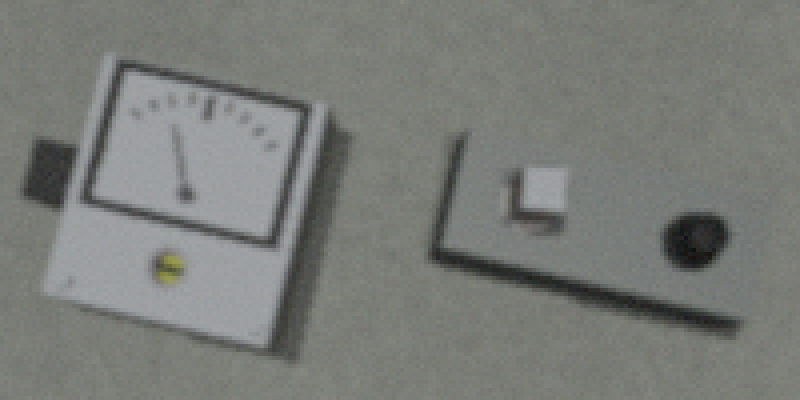

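The crop shows the slot running near-horizontal, the needle left of centre, the tool handle roughly aligned with world axes, and the rack and detector yawed about -13°. Next I'll check the wrist mount and plan a look at the well.

```bash
cat >> h.py <<'E'
def pose():
    s=ctrl.sense(); w,x,y,z=s['ee_rot']; return np.array(s['eef_pos']),R.from_quat([x,y,z,w])
def delta(p,yaw,s=None):
    "shift (m) and rotvec in tool axes to reach TCP p pointing down with tool x axis at yaw"
    p0,r0=pose(); x=np.array([np.cos(yaw),np.sin(yaw),0]); z=np.array([0,0,-1.]); y=np.cross(z,x)
    rt=R.from_matrix(np.stack([x,y,z],1))
    return np.round(r0.inv().apply(np.array(p)-p0)/1000,4), np.round((r0.inv()*rt).as_rotvec(),4)
def yaw():
    x=pose()[1].as_matrix()[:,0]; return np.arctan2(x[1],x[0])
E
python3 - <<'E'
from h import *
c=vision.capture('wrist'); print(np.round(c['mount'],3),c['vfov'],c['cx'],c['cy']); print(yaw())
print(delta([480,160,260],yaw()))
print(delta([480,160,260],np.pi))
E
```

```text
[[-0.00000e+00 -9.55000e-01 -2.96000e-01  7.51130e+01]
 [ 1.00000e+00  1.00000e-03 -2.00000e-03  2.51000e-01]
 [ 2.00000e-03 -2.96000e-01  9.55000e-01 -1.41933e+02]
 [ 0.00000e+00  0.00000e+00  0.00000e+00  1.00000e+00]] 58.45906548621654 315.7583052196374 234.70575669521804
2.8748335008971964
(array([-0.4209, -0.244 , -0.029 ]), array([-0.001 , -0.0002,  0.    ]))
(array([-0.4209, -0.244 , -0.029 ]), array([-0.0009, -0.0003, -0.2668]))
```

```bash
python3 - <<'E'
from h import *
print(delta([526,166,130],np.pi))
E
```

```text
(array([-0.4637, -0.2259,  0.101 ]), array([-0.0009, -0.0003, -0.2668]))
```

Request:
{"fn": "play_rows", "kwargs": {"translation": [[-0.06, -0.03, 0], [-0.12, -0.06, 0], [-0.17, -0.083, 0], [-0.23, -0.11, 0], [-0.28, -0.136, 0], [-0.34, -0.166, 0], [-0.39, -0.19, 0.03], [-0.43, -0.21, 0.06], [-0.464, -0.226, 0.101], [-0.464, -0.226, 0.101]], "rotation": [[0, 0, -0.05], [0, 0, -0.1], [0, 0, -0.15], [0, 0, -0.2], [0, 0, -0.267], [0, 0, -0.267], [0, 0, -0.267], [0, 0, -0.267], [0, 0, -0.267], [0, 0, -0.267]], "gripper": [-1, -1, -1, -1, -1, -1, -1, -1, -1, -1]}}

```text
time_s: 1.4
eef_pos: [526.1, 164.2, 126.9]
ee_rot: [-0.003, 0.001, 1.0, -0.0]
force: [-0.1, -0.1, 0.6]
grip_width: 1.003
grip_force: 0.0
```

```bash
python3 - <<'E'
from h import *
s=ctrl.sense(); print(s['time_s'],s['eef_pos'],s['joints'],s['force'],yaw())
k=snap('wrist','w1.png')
E
```

```text
1.4 [526.12828291 164.22424032 126.93967362] [ 9.00243041e-02  4.73969933e-01  1.55142579e+00 -1.78913920e-04
  1.12232876e+00 -1.47791657e+00] [-0.07692502 -0.05267626  0.58677685] 3.138813052875211
```

View pics/w1.png

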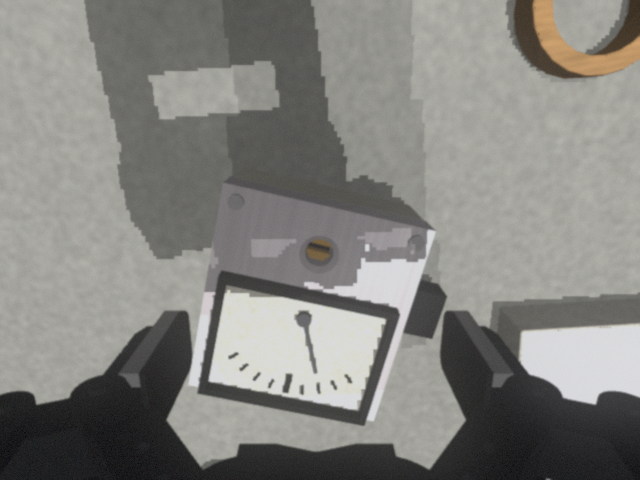

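The wrist view shows the well and screw at (319,250), the slot about 10-15° off horizontal and the needle right of the centre mark (the view is inverted). Next I'll measure the well circle, slot direction and detector yaw.

```bash
python3 - <<'E'
from h import *
k=load('w1.png')
cr=k.img[215:285,275:365]
hsv=cv2.cvtColor(k.img,cv2.COLOR_BGR2HSV)
br=((hsv[...,0]>10)&(hsv[...,0]<30)&(hsv[...,1]>100)).astype(np.uint8); br[:225]=0;br[275:]=0;br[:,:290]=0;br[:,350:]=0
pts=np.argwhere(br)[:,::-1]; print('brass',len(pts),pts.min(0),pts.max(0))
u,v=(pts.min(0)+pts.max(0))/2; print(onz(k,u,v,49))
# slot: dark pixels inside convex hull of brass
hull=cv2.convexHull(pts.astype(np.int32)); m=np.zeros(br.shape,np.uint8); cv2.fillPoly(m,[hull],1)
print('ellipse',cv2.fitEllipse(hull), onz(k,*cv2.fitEllipse(hull)[0],49))
g=k.img.max(2); d=((m>0)&(br==0)&(g<60)).astype(np.uint8); sp=np.argwhere(d)[:,::-1]
W=np.array([onz(k,*p,49)[:2] for p in sp]); c=W.mean(0); U,S,V=np.linalg.svd(W-c); print('slot n',len(sp),c,V[0],np.arctan2(V[0,1],V[0,0]),S)
# wall circle: whole darker ring edge
print(onz(k,319,250,60))
# detector corners: top edge
corners=[(229,181),(434,231)]
a,b=[onz(k,*q,60) for q in corners]; print(a,b,np.linalg.norm(a-b),np.arctan2(*(a-b)[:2]))
# needle pivot->tip and centre mark
pv,tip,mk=[onz(k,*q,66)[:2] for q in [(304,318),(316,373),(288,382)]]
an=lambda v:np.arctan2(v[1],v[0]); print('needle',an(tip-pv),'mark',an(mk-pv))
cv2.imwrite('pics/crop2.png',cv2.resize(cr,None,fx=8,fy=8,interpolation=cv2.INTER_NEAREST))
E
```

```text
brass 171 [307 240] [329 258]
[526.82550761 165.00837185  49.        ]
ellipse ((318.59136962890625, 249.2719268798828), (18.21428871154785, 23.639249801635742), 92.25717163085938) [526.98180437 165.32888965  49.        ]
slot n 22 [525.39886389 165.6275951 ] [0.25023624 0.96818481] 1.3178720809236573 [12.94828198  1.13853732]
[523.63167875 165.50465706  60.        ]
[487.71351443 121.28429191  60.        ] [513.54238982 223.95798713  60.        ] 105.872652246658 -2.895143724521781
needle 0.18354864953158065 mark -0.231853452571649
```

View pics/crop2.png

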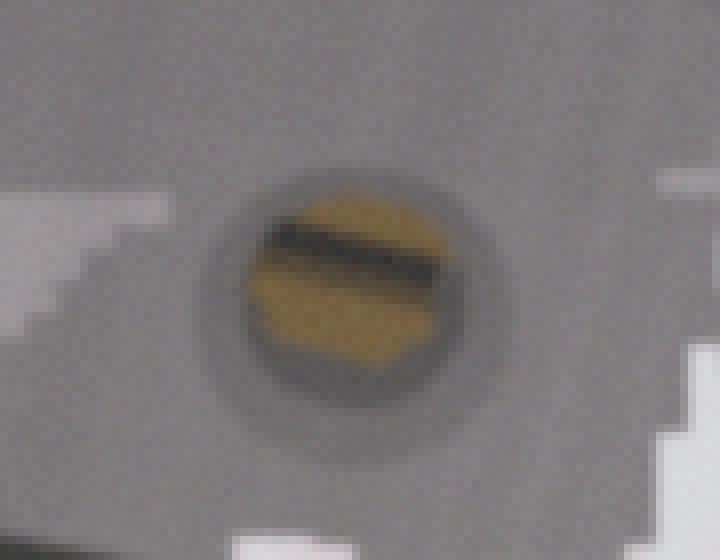

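The well centre comes out at about (525.7,165.5), which agrees across cameras. The slot yaw is about 1.318 rad and the needle about -0.415, so it needs about 1.04 rad of clockwise turn. Now over to the tool.

Request:
{"fn": "play_rows", "kwargs": {"translation": [[0, 0, -0.04], [-0.005, -0.05, -0.073], [-0.01, -0.11, -0.073], [-0.015, -0.17, -0.073], [-0.02, -0.23, -0.073], [-0.025, -0.28, -0.073], [-0.031, -0.331, -0.073], [-0.031, -0.331, -0.073], [-0.031, -0.331, -0.073]], "rotation": [[0, 0, 0], [0, 0, 0], [0, 0, 0], [0, 0, 0], [0, 0, 0], [0, 0, 0], [0, 0, 0], [0, 0, 0], [0, 0, 0]], "gripper": [-1, -1, -1, -1, -1, -1, -1, -1, -1]}}

```text
time_s: 2.58
eef_pos: [557.6, -163.7, 204.3]
ee_rot: [0.001, -0.001, 1.0, -0.0]
force: [-0.4, 0.2, 0.4]
grip_width: 0.998
grip_force: 0.0
```

```bash
python3 - <<'E'
from h import *
s=ctrl.sense(); print(s['time_s'],s['eef_pos'],s['joints'][5],s['force'],yaw())
k=snap('wrist','w2.png')
E
```

```text
2.575 [ 557.60153001 -163.66481459  204.3083927 ] -2.059248304053974 [-0.39413956  0.15820943  0.35582384] -3.140366788514298
```

View pics/w2.png

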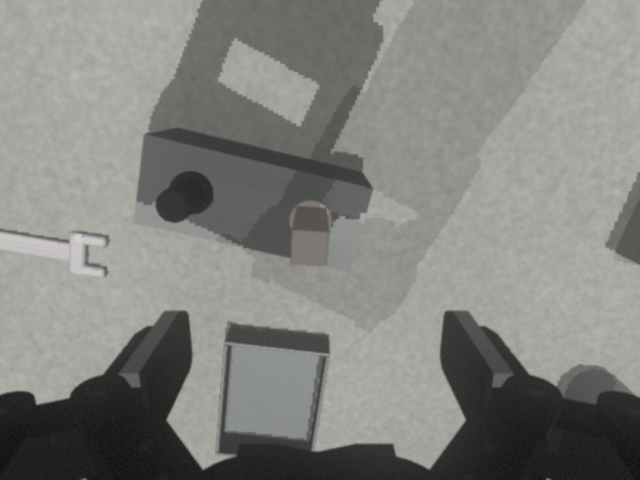

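The handle's top face spans about (291,231) to (328,265), its flange disc is near (310,215), and the driver is at (185,197). Next I'll compute the handle centre, yaw and rack geometry.

```bash
python3 - <<'E'
from h import *
k=load('w2.png')
g=k.img.max(2); b,gg,r=[k.img[...,i].astype(int) for i in range(3)]
m=((r-b>6)&(r>85)).astype(np.uint8); m[:,:280]=0;m[:,340:]=0;m[:222]=0;m[280:]=0
n,l,st,ce=cv2.connectedComponentsWithStats(m); i=1+np.argmax(st[1:,4]); print(st[i],ce[i])
ct=max(cv2.findContours((l==i).astype(np.uint8),0,2)[0],key=cv2.contourArea)
P=np.array([onz(k,*p[0],129)[:2] for p in ct],np.float32); print(cv2.minAreaRect(P))
print('flange top px extents')
print(r[215,280:340]);print(r[195:275,310]); print(r[240,280:340])
a,c=onz(k,148,134,70),onz(k,371,187,70); print(a,c,np.linalg.norm(a-c),(c-a)[:2])
E
```

```text
[ 287  226   48   54 1289] [309.25989139 248.6454616 ]
((559.9217529296875, -165.4437713623047), (26.931354522705078, 26.22104835510254), 77.8428726196289)
flange top px extents
[ 79  79  80  77  77  79  78  79  82  86 107 121 123 120 108  93  87  84
  83  85  88  86  88  86  88  86  86  86  86  85  82  83  84  85  86  86
  88  87  84  91  92  89  91  90  89  89  94 108 120 123 116  99  87  80
  83  82  84  85  88  98]
[ 78  76  76  77  85 100 118 126 125 122 118 113  96  86  87  86  84  89
  87  84  82  89  89  86  85  88  90  84  86  87  85  87  89  87  89  99
 113 122 121 124 126 125 124 124 126 125 125 125 126 127 128 125 125 127
 122 126 126 125 123 125 127 125 126 124 124 124 125 127 123 124 131 139
 145 149 149 152 150 147 151 147]
[ 81  81  80  80  83  78  81  78  80  79  87 104 117 123 124 126 123 126
 125 123 125 124 124 123 124 128 124 124 126 125 125 128 125 124 126 127
 127 126 127 128 125 125 127 129 127 126 127 118 123 134 139 141 141 144
 140 140 142 142 143 142]
[ 502.13828908 -269.76453021   70.        ] [ 535.65852572 -128.22280915   70.        ] 145.4567463712635 [ 33.52023664 141.54172106]
```

```bash
python3 - <<'E'
from h import *
k=load('w2.png'); b,g,r=[k.img[...,i].astype(int) for i in range(3)]
m=((r-b>6)&(r>106)&(r<136)).astype(np.uint8); m[:,:284]=0;m[:,336:]=0;m[:230]=0;m[270:]=0
m=cv2.morphologyEx(m,cv2.MORPH_OPEN,np.ones((9,9),np.uint8))
ct=max(cv2.findContours(m,0,2)[0],key=cv2.contourArea)
P=np.array([onz(k,*p[0],129)[:2] for p in ct],np.float32); print(cv2.boundingRect(ct),cv2.minAreaRect(P))
# left edge fit
L=[];Rr=[]
for row in range(233,262):
    c=np.where(m[row])[0]; L.append(onz(k,c.min(),row,129)[:2]); Rr.append(onz(k,c.max(),row,129)[:2])
for q in (L,Rr):
    q=np.array(q); print(np.polyfit(q[:,0],q[:,1],1), q.mean(0))
T=[]
for col in range(295,325):
    c=np.where(m[:,col])[0]; T.append([*onz(k,col,c.min(),129)[:2],*onz(k,col,c.max(),129)[:2]])
T=np.array(T); print(np.polyfit(T[:,1],T[:,0],1),np.polyfit(T[:,3],T[:,2],1),T.mean(0))
E
```

```text
(292, 248, 31, 17) ((561.968505859375, -168.79049682617188), (9.16641616821289, 16.243730545043945), 0.11056331545114517)Traceback (most recent call last):
  File "<stdin>", line 10, in <module>
    return umr_minimum(a, axis, None, out, keepdims, initial, where)
ValueError: zero-size array to reduction operation minimum which has no identity
```

```bash
python3 - <<'E'
from h import *
k=load('w2.png'); r=k.img[...,2].astype(float); w=cv2.GaussianBlur(k.img.astype(np.float32),(3,3),0.7); wb=w[...,2]-w[...,0]
def cross(a,t): # first upward crossing
    i=np.where((a[:-1]<t)&(a[1:]>=t))[0][0]; return i+(t-a[i])/(a[i+1]-a[i])
L=np.array([onz(k,280+cross(r[y,280:310],104),y,129)[:2] for y in range(236,252)])
T=np.array([onz(k,x,225+cross(r[225:245,x],106),129)[:2] for x in range(297,324)])
print('L',np.polyfit(L[:,0],L[:,1],1),L.mean(0)); print('T',np.polyfit(T[:,1],T[:,0],1),T.mean(0))
print(np.round(wb[245,282:340]).astype(int)); print(np.round(wb[225:275,310]).astype(int))
print(onz(k,309.3,248,129))
E
```

```text
L [-5.13388270e-02 -1.48736855e+02] [ 554.87050797 -177.22325587]
T [6.76346878e-02 5.58896899e+02] [ 547.5948174  -167.10480388]
[ 1  1  0  1  1  0  0  1  2  5  8  9  9  8  9 10  9  9  9  9  9 10 10 10
  9  8  9  9  8  9  8  8  8  8  9  9  9  8  8  9  9  9  9  8  9  7  3  1
 -1 -1 -1  0  0  0  0  0  0  0]
[ 5  6  6  6  6  7  8  8  8  9  9  9  9  9  9  9  9  9  9  9  8  8  8  8
  8  8  8  8  9  8  8  9  9  9  9 10  9 10  9  8  6  6  6  6  6  6  6  6
  7  6]
[ 557.38270146 -167.50906872  129.        ]
```

```bash
python3 - <<'E'
from h import *
s=ctrl.sense(); print(s['eef_pos'],yaw(),delta([557.6,-167.3,92],np.pi-0.06))
E
```

```text
[ 557.6006709  -163.36461962  204.18486732] -3.1397053128917087 (array([ 1.000e-04, -3.900e-03,  1.122e-01]), array([-0.0002,  0.001 ,  0.0619]))
```

Request:
{"fn": "play_rows", "kwargs": {"translation": [[0, -0.004, 0], [0, -0.004, 0.03], [0, -0.004, 0.05], [0, -0.004, 0.05], [0, -0.004, 0.05], [0, -0.004, 0.05]], "rotation": [[0, 0, 0.03], [0, 0, 0.062], [0, 0, 0.062], [0, 0, 0.062], [0, 0, 0.062], [0, 0, 0.062]], "gripper": [0, 0, 0, 0, 0, 0]}}

```text
time_s: 3.38
eef_pos: [557.9, -169.0, 154.4]
ee_rot: [0.001, 0.031, 1.0, -0.0]
force: [-0.3, 0.1, -0.4]
grip_width: 0.501
grip_force: 0.0
```

```bash
python3 - <<'E'
from h import *
s=ctrl.sense(); print(s['eef_pos'],yaw(),s['dq'],s['grip_width'],delta([557.6,-167.3,92],np.pi-0.06))
E
```

```text
[ 557.90847215 -168.95927069  154.39486129] 3.0798297496177285 [-0.00105609  0.00375548  0.00374983 -0.00093372 -0.00267062 -0.00023696] 0.5007001033790219 (array([0.0005, 0.0017, 0.0624]), array([-0.0008,  0.0017, -0.0018]))
```

Request:
{"fn": "play_rows", "kwargs": {"translation": [[0, 0.002, 0.03], [0, 0.002, 0.062], [0, 0.002, 0.062], [0, 0.002, 0.062]], "rotation": [[0, 0, 0], [0, 0, 0], [0, 0, 0], [0, 0, 0]], "gripper": [0, 0, 0, 0]}}

```text
time_s: 3.88
eef_pos: [558.3, -167.3, 93.0]
ee_rot: [0.001, 0.031, 1.0, -0.001]
force: [0.3, 0.2, -0.2]
grip_width: 0.503
grip_force: 0.0
```

```bash
python3 - <<'E'
from h import *
s=ctrl.sense(); print(s['eef_pos'],yaw(),s['force'],delta([557.6,-167.3,92],np.pi-0.06))
E
```

```text
[ 558.34495689 -167.29075221   92.95159091] 3.079749145976538 [ 0.30823613  0.24152339 -0.20640231] (array([ 0.0007, -0.0001,  0.001 ]), array([-0.001 ,  0.0021, -0.0018]))
```

Request:
{"fn": "play_rows", "kwargs": {"translation": [[0, 0, 0], [0, 0, 0], [0, 0, 0], [0, 0, 0], [0, 0, 0], [0, 0, -0.005], [0, 0, -0.03], [0, 0, -0.08], [0, 0, -0.13], [0, 0, -0.13]], "rotation": [[0, 0, 0], [0, 0, 0], [0, 0, 0], [0, 0, 0], [0, 0, 0], [0, 0, 0], [0, 0, 0], [0, 0, 0], [0, 0, 0], [0, 0, 0]], "gripper": [1, 1, 1, 1, 1, 1, 1, 1, 1, 1], "force": 40}}

```text
time_s: 5.12
eef_pos: [558.8, -167.5, 225.5]
ee_rot: [0.003, 0.031, 1.0, -0.002]
force: [0.7, 0.3, -1.0]
grip_width: 0.229
grip_force: 39.1
```

```bash
python3 - <<'E'
from h import *
s=ctrl.sense(); print(s['eef_pos'],yaw(),s['force'],s['grip_width'],s['grip_force'])
k=snap('wrist','w3.png')
E
```

```text
[ 558.81982365 -167.4780455   225.50490573] 3.079882085868862 [ 0.67403862  0.27744026 -0.98491985] 0.22852344114615486 39.14783477783203
```

View pics/w3.png

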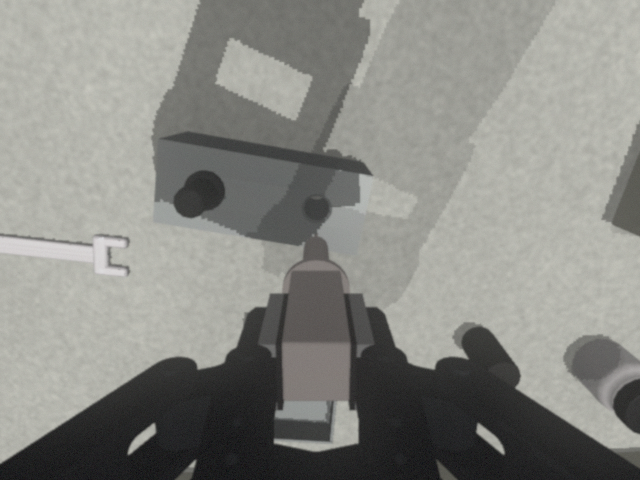

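The tool is gripped and lifted with its tip near (315,237), and the empty hole shows at (317,208). I'll work out the blade orientation from pixel widths and locate the hole.

```bash
python3 - <<'E'
from h import *
k=load('w3.png'); b,g,r=[k.img[...,i].astype(int) for i in range(3)]
print('tip at',proj(k,[557.6,-167.3,142]),'z147',proj(k,[557.6,-167.3,147]),'z150',proj(k,[557.6,-167.3,150]))
for y in range(229,256,2): print(y,' '.join('%3d'%v for v in r[y,296:336]))
for y in range(229,246,2): print(y,' '.join('%3d'%v for v in (r-b)[y,296:336]))
m=(r<62).astype(np.uint8); m[:190]=0;m[226:]=0;m[:,300:][:,40:]=0;m[:,:300]=0
n,l,st,ce=cv2.connectedComponentsWithStats(m); i=1+np.argmax(st[1:,4]); print(st[i],ce[i],onz(k,*ce[i],70))
E
```

```text
tip at [317.06264782 240.57350687] z147 [317.04001103 243.48951746] z150 [317.02597749 245.2972791 ]
229  83  88  84  88  85  87  84  85  85  85  84  87  86  86  85  85  88  83  87  85  98 115 125 132 141 147 148 149 149 150 151 147 150 151 150 151 148 148 150 150
231  85  83  86  87  87  87  87  85  87  86  86  83  85  84  85  87  86  84  86  87  98 129 144 148 147 148 150 148 149 149 149 145 149 149 150 149 149 147 150 152
233  87  87  87  81  87  83  87  87  86  86  86  88  88  88  85  89  96  96  94  87  92 115 135 148 147 149 147 150 146 151 149 149 148 147 148 151 148 148 149 147
235  84  84  85  84  86  82  86  83  83  87  88  85  80  87  87  98 123 130 112  95 101 114 135 143 145 149 148 147 152 148 150 150 146 149 151 150 149 151 148 151
237  88  87  86  85  84  85  86  86  87  86  86  89  86  90  94  94  98 101  95  94  93  97 103 106 115 121 133 145 147 149 148 149 146 148 150 147 149 150 148 150
239  87  84  85  87  88  86  86  89  88  88  86  96  91  90  93  94  95  93  92  90  92  93  93  93  93  96 102 116 127 140 146 147 148 147 149 148 148 149 149 149
241  86  89  84
[... 2166 characters left out ...]
 2   2   3   6   6   6   7   8   5   5   6   5   4   6   5   5   3  -1   0   1  -1  -2   0   1  -2   0  -1  -1   0
241   1   0   0   0   1   0   1   2  -1   1   3   5   5   4   7   6   5   7   6   5   7   7   5   6   5   5   5   6   3   3   1   0  -1   0  -1   1  -2   0   1  -1
243   0   1   1   1   0   1   0   1   1   3   4   5   4   5   6   5   6   6   5   4   6   7   6   6   8   8   6   6   6   5   3   1   0  -2  -1  -2  -1  -1   1   0
245   1   2  -1   2   0   1   0   1   2   4   6   8   6   5   7   7   4   5   6   7   5   7   6   6   5   7   6   4   6   6   5   2   0   0  -1   0   1   0  -1   2
[306 209   6   5  11] [308.36363636 211.45454545] [ 559.26015535 -173.80154746   70.        ]
```

```bash
python3 - <<'E'
from h import *
print(delta([526,165.5,195],1.318))
E
```

```text
(array([0.0525, 0.33  , 0.0272]), array([1.4000e-03, 3.0000e-03, 1.7619e+00]))
```

Request:
{"fn": "play_rows", "kwargs": {"translation": [[0.006, 0.035, 0], [0.012, 0.07, 0], [0.018, 0.11, 0], [0.024, 0.15, 0], [0.03, 0.19, 0], [0.036, 0.23, 0], [0.042, 0.27, 0], [0.048, 0.3, 0], [0.0525, 0.33, 0.01], [0.0525, 0.33, 0.02]], "rotation": [[0, 0, 0.17], [0, 0, 0.34], [0, 0, 0.51], [0, 0, 0.68], [0, 0, 0.85], [0, 0, 1.02], [0, 0, 1.19], [0, 0, 1.36], [0, 0, 1.53], [0, 0, 1.7]], "gripper": [1, 1, 1, 1, 1, 1, 1, 1, 1, 1]}}

```text
time_s: 6.42
eef_pos: [524.5, 167.4, 199.6]
ee_rot: [-0.001, 0.772, 0.635, -0.001]
force: [0.8, 0.2, -0.0]
grip_width: 0.231
grip_force: 39.2
```

```bash
python3 - <<'E'
from h import *
print(delta([526,165.5,195],1.318)); s=ctrl.sense();print(s['joints'][5],s['force'],s['wrist_torque'])
E
```

```text
(array([-0.0016,  0.0018,  0.0046]), array([-0.0026,  0.0005,  0.0587]))
0.28999559016030374 [ 0.78810778  0.19192058 -0.02506802] [-0.0330067  -0.02333748  0.03816679]
```

Request:
{"fn": "play_rows", "kwargs": {"translation": [[-0.0016, 0.0018, 0.015], [-0.0016, 0.0018, 0.025], [-0.0016, 0.0018, 0.025], [-0.0016, 0.0018, 0.025]], "rotation": [[-0.0026, 0.0005, 0.059], [-0.0026, 0.0005, 0.059], [-0.0026, 0.0005, 0.059], [-0.0026, 0.0005, 0.059]], "gripper": [1, 1, 1, 1]}}

```text
time_s: 6.92
eef_pos: [527.2, 163.8, 176.6]
ee_rot: [0.001, 0.79, 0.614, 0.001]
force: [-0.4, -0.2, -0.4]
grip_width: 0.227
grip_force: 39.2
```

```bash
python3 - <<'E'
from h import *
print(delta([526,165.5,175],1.318)); s=ctrl.sense();print(s['eef_pos'],s['joints'][5],s['force'],s['wrist_torque'])
k=snap('wrist','w4.png'); 
tip=[s['eef_pos'][0],s['eef_pos'][1],s['eef_pos'][2]-83]; u=proj(k,tip); w=proj(k,[525.7,165.5,60]); print(u,w)
c=k.img[150:330,220:420]; cv2.imwrite('pics/crop4.png',cv2.resize(c,None,fx=3.3,fy=3.3,interpolation=cv2.INTER_CUBIC))
E
```

```text
(array([ 0.0014, -0.0016,  0.0016]), array([ 0.0029, -0.0007,  0.0034]))
[527.19037232 163.78605105 176.59037171] 0.33861410027431066 [-0.39819578 -0.19265    -0.4436588 ] [ 0.05174659 -0.00339345  0.00929616]
[314.28203594 244.46293838] [311.3102398  225.41308374]
```

View pics/crop4.png

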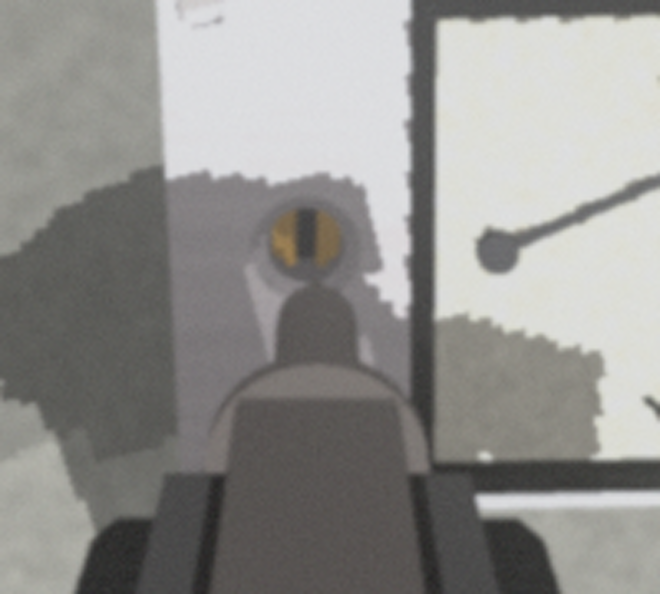

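The wrist crop shows the slot vertical in the image, parallel to the tool's x axis, with the shaft axis about 3 px right of the well's. I'll quantify the residual offset.

```bash
python3 - <<'E'
from h import *
k=load('w4.png'); b,g,r=[k.img[...,i].astype(int) for i in range(3)]
for y in (218,221,224): print(y,' '.join('%d'%v for v in g[y,290:336]))
for x in (307,312,317): print(x,' '.join('%d'%v for v in g[200:245,x]))
print('dome'); 
for y in range(232,262,2): print(y,' '.join('%3d'%v for v in g[y,298:334]))
s=load('w1.png'); g1=s.img[...,1].astype(int)
print('w1'); 
for y in (252,256): print(' '.join('%d'%v for v in g1[y,292:348]))
for x in (316,322): print(' '.join('%d'%v for v in g1[228:282,x]))
E
```

```text
218 129 131 129 129 129 128 125 122 115 114 113 111 110 109 105 102 105 104 98 89 76 72 67 72 70 78 96 107 106 106 105 107 109 112 111 111 113 120 129 133 132 131 150 194 216 220
221 127 123 124 125 126 122 120 118 115 121 121 113 111 123 120 116 111 113 106 90 78 69 67 69 70 79 96 105 103 105 107 103 102 104 109 112 113 116 121 125 129 129 130 149 196 216
224 126 124 126 128 127 122 119 118 118 125 122 107 105 116 123 126 126 123 119 98 74 68 66 69 69 79 96 103 102 104 105 102 100 100 104 111 116 113 119 123 127 128 130 138 165 199
307 219 219 220 215 187 153 133 130 128 128 124 116 111 111 106 105 104 106 104 106 106 113 121 123 123 127 125 123 118 113 105 96 97 104 121 130 133 136 130 122 105 96 91 89 87
312 219 218 213 176 142 133 131 130 130 124 117 111 101 85 73 74 65 70 67 67 68 67 71 71 66 69 70 71 84 86 95 92 93 95 97 109 112 97 91 89 90 88 89 89 88
317 219 212 173 143 134 131 131 131 129 126 122 112 110 109 108 105 104 103 107 104 106 105 105 105 103 100 104 101 104 102 99 96 92 95 99 102 99 95 93 93 90 93 89 91 93
dome
232 138 134 130 132 131 125 116 105  98  97  94  96  9
[... 2249 characters left out ...]
6 96 100 94 96 94 90 91 86 82 79 78 75 75 79 80 83 83 85 101 104 107 107 112 113 118 122 122 121 123 124 126 124 126
124 122 121 121 124 123 122 115 108 108 109 109 105 98 85 87 90 93 99 96 98 100 100 100 98 99 98 97 99 99 97 99 101 99 98 99 96 92 84 85 89 106 106 109 111 110 114 120 122 124 124 124 125 124 126 126
120 120 118 118 118 121 121 116 105 103 103 98 101 96 94 82 65 53 54 60 71 72 77 91 100 95 99 99 98 97 97 93 89 87 87 88 93 97 107 109 114 111 114 111 113 119 118 122 120 122 121 123 123 124
122 122 119 118 122 119 120 116 109 104 105 102 102 98 99 97 91 76 57 53 58 61 72 77 86 95 98 101 97 100 99 99 96 93 85 87 90 96 103 109 113 112 110 112 111 117 122 123 124 124 123 123 122 123
```

```bash
python3 - <<'E'
from h import *
k=load('w4.png'); w=onz(k,312.1,225.7,60); t=onz(k,315.6,247.8,101.1); p,r=pose()
print('well',w,'tool',t,'tcp',p)
x=r.as_matrix(); print('needed shift in tool axes',x.T@(w-t), 'by tcp', x.T@(w-p)); print(x[:,2])
s=load('w1.png'); print(onz(s,318.9,254,60))
E
```

```text
well [526.1331874  165.19589028  60.        ] tool [528.03515151 164.23226054 101.1       ] tcp [527.24335615 163.80597858 176.72698543]
needed shift in tool axes [ 0.43020395 -2.21408093 41.09341577] by tcp [  0.97622468  -1.79694683 116.72262602]
[ 3.34216437e-03  2.07130386e-06 -9.99994415e-01]
[525.81624404 165.45144344  60.        ]
```

Request:
{"fn": "play_rows", "kwargs": {"translation": [[0.0007, -0.0018, 0.01], [0.0007, -0.0018, 0.02], [0.0007, -0.0018, 0.03], [0.0007, -0.0018, 0.037], [0.0007, -0.0018, 0.037], [0.0007, -0.0018, 0.037]], "rotation": [[0.003, 0, 0.003], [0.003, 0, 0.003], [0.003, 0, 0.003], [0.003, 0, 0.003], [0.003, 0, 0.003], [0.003, 0, 0.003]], "gripper": [1, 1, 1, 1, 1, 1]}}

```text
time_s: 7.72
eef_pos: [525.8, 164.9, 139.6]
ee_rot: [-0.0, 0.791, 0.612, 0.0]
force: [-0.3, 0.5, -0.4]
grip_width: 0.229
grip_force: 39.2
```

```bash
cat > st.py <<'E'
from h import *
s=ctrl.sense(); p,r=pose(); m=r.as_matrix()
tip=p+83*m[:,2]; print('t',s['time_s'],'tcp',p.round(2),'tip',tip.round(2),'yaw',round(yaw(),4),'F',s['force'].round(2),'T',s['wrist_torque'].round(3),'grip',round(s['grip_force'],1))
print('tilt',m[:2,2].round(4)); w=np.array([526.0,165.3,49]); print('tip->well in tool',(m.T@(w-tip)).round(2))
E
python3 st.py; python3 - <<'E'
from h import *
k=snap('wrist','w5.png'); g=k.img[...,1].astype(int)
print(proj(k,[526,165.3,60]))
for y in range(218,252,2): print(y,' '.join('%3d'%v for v in g[y,292:340]))
E
```

```text
t 7.725 tcp [525.78 164.93 139.57] tip [525.8  164.98  56.57] yaw 1.3179 F [-0.31  0.51 -0.44] T [0.036 0.014 0.049] grip 39.2
tilt [0.0003 0.0007]
tip->well in tool [0.35 0.11 7.57]
[314.9048442  245.75360024]
218 129 132 128 130 132 128 129 133 131 132 131 134 131 131 134 134 133 133 131 133 133 134 133 131 134 132 133 133 132 135 134 129 133 133 128 133 137 132 134 132 135 132 134 136 138 143 174 210
220 135 133 135 131 133 132 135 132 133 137 132 133 132 132 134 136 133 134 131 132 135 136 135 133 134 133 134 133 132 134 135 133 133 132 135 135 134 137 137 134 135 136 134 137 136 137 156 201
222 132 131 129 128 132 128 129 132 129 129 132 131 132 128 130 131 129 131 133 131 130 130 132 131 132 129 132 130 132 133 131 134 135 131 131 134 132 134 132 133 131 132 134 132 133 137 143 170
224 129 129 127 128 125 129 128 130 130 127 130 127 127 130 128 129 131 128 128 128 128 130 129 133 131 132 129 129 132 128 130 132 129 130 131 131 129 128 130 130 130 133 129 133 134 133 135 156
226 129 129 130 128 127 131 129 128 128 129 129 130 129 131 132 131 131 127 128 128 127 128 126 129 127 1
[... 1742 characters left out ...]
  91  93  92  94  90  93  94  90  93  95  94  93  94  91  93  90  92 107 114 112 111 112 116 124 143 183 209 214
246 123 126 125 127 118 121 118 114 117 109 105  95  90  87  91  88  88  87  88  91  93  89  89  94  91  93  94  93  92  91  92  93  93  92  91  91  98 109 112 114 113 115 117 126 127 150 179 180
248 127 128 129 128 126 118 113 116 114 112 109  98  92  86  88  89  89  90  91  90  91  90  93  94  90  92  91  91  93  91  92  93  93  91  92  95 103 109 111 114 113 116 120 128 130 130 132 132
250 127 132 142 148 148 132 124 114 112 114 108 100  88  88  88  90  88  91  90  91  91  90  91  91  89  89  92  91  91  93  88  93  92  92  92  93 105 109 113 111 112 114 122 127 127 126 126 129
```

Blade and slot are centred on each other: the thin bright blade at col 315 sits inside the dark slot at 312–318. The blade is confirmed edge-on along tool x, so I'll descend.

Request:
{"fn": "play_rows", "kwargs": {"translation": [[0.0003, 0.0001, 0.002], [0.0003, 0.0001, 0.004], [0.0003, 0.0001, 0.006], [0.0003, 0.0001, 0.007], [0.0003, 0.0001, 0.0075], [0.0003, 0.0001, 0.0075]], "rotation": [[0, 0, 0], [0, 0, 0], [0, 0, 0], [0, 0, 0], [0, 0, 0], [0, 0, 0]], "gripper": [1, 1, 1, 1, 1, 1]}}

```text
time_s: 8.52
eef_pos: [525.8, 165.2, 131.8]
ee_rot: [-0.0, 0.791, 0.612, 0.0]
force: [0.1, 0.2, -0.6]
grip_width: 0.226
grip_force: 39.2
```

```bash
python3 st.py
```

```text
t 8.525 tcp [525.77 165.2  131.8 ] tip [525.75 165.25  48.8 ] yaw 1.3178 F [ 0.09  0.19 -0.65] T [-0.002 -0.015  0.012] grip 39.2
tilt [-0.0002  0.0007]
tip->well in tool [ 0.11  0.23 -0.2 ]
```

Request:
{"fn": "play_rows", "kwargs": {"translation": [[0, 0, 0.0005], [0, 0, 0.001], [0, 0, 0.0015], [0, 0, 0.002], [0, 0, 0.002]], "rotation": [[0, 0, 0], [0, 0, 0], [0, 0, 0], [0, 0, 0], [0, 0, 0]], "gripper": [1, 1, 1, 1, 1]}}

```text
time_s: 9.15
eef_pos: [525.8, 165.2, 129.8]
ee_rot: [-0.0, 0.791, 0.612, 0.0]
force: [0.3, 0.6, -1.1]
grip_width: 0.226
grip_force: 39.2
```

```bash
python3 st.py
```

```text
t 9.15 tcp [525.76 165.18 129.76] tip [525.73 165.24  46.76] yaw 1.3178 F [ 0.32  0.56 -1.12] T [0.044 0.067 0.037] grip 39.2
tilt [-0.0003  0.0007]
tip->well in tool [ 0.13  0.24 -2.24]
```

Request:
{"fn": "play_rows", "kwargs": {"translation": [[0, 0, 0.0005], [0, 0, 0.001], [0, 0, 0.0015], [0, 0, 0.002], [0, 0, 0.002]], "rotation": [[0, 0, 0], [0, 0, 0], [0, 0, 0], [0, 0, 0], [0, 0, 0]], "gripper": [1, 1, 1, 1, 1]}}

```text
time_s: 9.78
eef_pos: [525.7, 165.2, 127.7]
ee_rot: [-0.0, 0.791, 0.612, 0.0]
force: [-0.4, 0.4, -0.9]
grip_width: 0.228
grip_force: 39.2
```

```bash
python3 st.py
```

```text
t 9.775 tcp [525.74 165.2  127.74] tip [525.71 165.26  44.74] yaw 1.3178 F [-0.43  0.44 -0.87] T [ 0.098 -0.036  0.019] grip 39.2
tilt [-0.0003  0.0007]
tip->well in tool [ 0.12  0.26 -4.26]
```

Request:
{"fn": "play_rows", "kwargs": {"translation": [[0, 0, 0], [0, -0.0001, 0], [0, -0.0001, 0], [0, -0.0002, 0], [0.0001, -0.0002, 0], [0.0001, -0.0003, 0], [0.0001, -0.0003, 0], [0.0001, -0.0003, 0]], "rotation": [[0, 0, 0.1], [0, 0, 0.2], [0, 0, 0.3], [0, 0, 0.4], [0, 0, 0.5], [0, 0, 0.6], [0, 0, 0.6], [0, 0, 0.6]], "gripper": [1, 1, 1, 1, 1, 1, 1, 1]}}

```text
time_s: 10.78
eef_pos: [525.5, 165.4, 127.8]
ee_rot: [-0.0, 0.936, 0.352, -0.0]
force: [-0.2, 0.2, -0.2]
grip_width: 0.23
grip_force: 39.2
```

```bash
python3 st.py; python3 - <<'E'
from h import *
k=snap('wrist','w6.png'); cv2.imwrite('pics/w6c.png',k.img); print(proj(k,[526,165.3,60]))
# meter frame geometry from w1 pivot
s=load('w1.png'); P=onz(s,304,318,66); Mk=onz(s,288,382,66); print(P,Mk,proj(k,P),proj(k,Mk))
t=snap('top','t6.png'); print(proj(t,P),proj(t,Mk))
E
```

```text
t 10.775 tcp [525.46 165.39 127.78] tip [525.42 165.45  44.78] yaw 0.7197 F [-0.22  0.23 -0.19] T [0.124 0.097 0.032] grip 39.2
tilt [-0.0004  0.0007]
tip->well in tool [ 0.33  0.49 -4.22]
[315.55118329 253.80474849]
[559.37431213 157.55774731  66.        ] [598.66118915 148.282144    66.        ] [372.06594244 219.68838863] [443.03789092 172.1617985 ]
[225.93604947 238.53329623] [231.29814046 218.1668702 ]
```

View pics/w6.png

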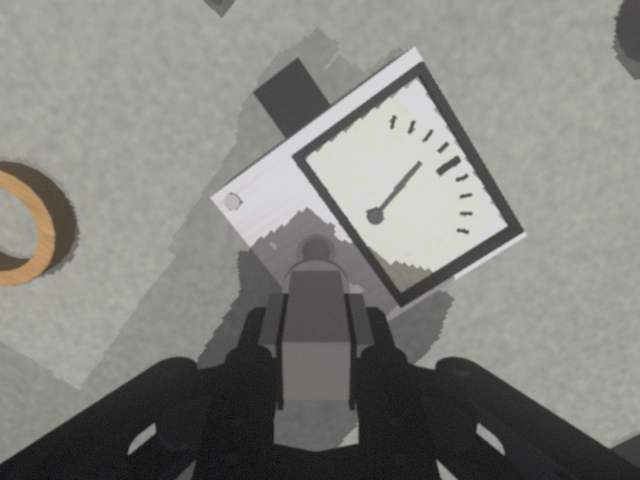

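Needle pivot at (375,216), tip (420,163), centre mark (449,165): it has moved but is still short. I'll measure the angles automatically.

```bash
cat > needle.py <<'E'
from h import *
import sys
def needle(k, Pw=np.array([559.4,157.6,66.])):
    g=cv2.cvtColor(k.img,cv2.COLOR_BGR2GRAY).astype(np.float32)
    # refine pivot: dark disc near projected pivot
    u=proj(k,Pw); x0,y0=int(u[0])-14,int(u[1])-14; w=(g[y0:y0+28,x0:x0+28]<120).astype(np.uint8)
    w=cv2.morphologyEx(w,cv2.MORPH_OPEN,cv2.getStructuringElement(2,(9,9)))
    ys,xs=np.nonzero(w); P=onz(k,xs.mean()+x0,ys.mean()+y0,66)
    a=np.arange(-1.1,0.7,0.01)
    def prof(r0,r1):
        o=[]
        for t in a:
            q=[proj(k,P+np.array([r*np.cos(t),r*np.sin(t),0])) for r in np.arange(r0,r1,1.)]
            o.append(np.mean([cv2.getRectSubPix(g,(1,1),(float(c[0]),float(c[1])))[0,0] for c in q]))
        return np.array(o)
    n=prof(15,27); i=np.argmin(n); wt=np.clip(n.max()*0.0+np.median(n)-n,0,None); wt[abs(np.arange(len(a))-i)>8]=0
    na=(wt*a).sum()/wt.sum(); return P,na,n.min(),np.median(n)
if __name__=='__main__':
    for f in sys.argv[1:]:
        P,na,mn,md=needle(load(f)); print(f,P.round(1),'needle world',round(na,3),'rel mark(-0.232):',round(-(na+0.232),3),mn,md)
E
python3 needle.py w1.png w6.png
python3 - <<'E'
from h import *
k=load('w6.png'); P=onz(k,375.3,215.5,66); M=onz(k,449,165.5,66); T=onz(k,420,163,66); d=M-P; print(np.arctan2(d[1],d[0]),np.hypot(*d[:2])); d=T-P; print(np.arctan2(d[1],d[0]))
E
```

```text
w1.png [559.6 157.3  66. ] needle world 0.185 rel mark(-0.232): -0.417 109.00407 217.52081
w6.png [561.8 158.1  66. ] needle world 0.066 rel mark(-0.232): -0.298 107.47009 214.5921
-0.22621074119310716 41.81567746816967
0.05524436152851626
```

Request:
{"fn": "play_rows", "kwargs": {"translation": [[0, 0, 0], [0, -0.0001, 0], [0, -0.0001, 0], [0, -0.0002, 0], [0.0001, -0.0002, 0], [0.0001, -0.0003, 0], [0.0001, -0.0003, 0], [0.0001, -0.0003, 0], [0.0001, -0.0003, 0]], "rotation": [[0, 0, 0.1], [0, 0, 0.2], [0, 0, 0.3], [0, 0, 0.4], [0, 0, 0.5], [0, 0, 0.6], [0, 0, 0.68], [0, 0, 0.68], [0, 0, 0.68]], "gripper": [1, 1, 1, 1, 1, 1, 1, 1, 1]}}

```text
time_s: 12.0
eef_pos: [525.4, 165.7, 127.8]
ee_rot: [-0.0, 1.0, 0.02, -0.0]
force: [-0.1, 1.1, -0.3]
grip_width: 0.228
grip_force: 39.2
```

```bash
python3 st.py; python3 -c "
from h import *
snap('wrist','w7.png')"; python3 needle.py w7.png
```

```text
t 12.0 tcp [525.38 165.68 127.8 ] tip [525.37 165.74  44.8 ] yaw 0.0397 F [-0.1   1.1  -0.32] T [ 0.134  0.078 -0.034] grip 39.2
tilt [-0.0002  0.0007]
tip->well in tool [ 0.61  0.46 -4.2 ]
w7.png [562.  157.3  66. ] needle world -0.213 rel mark(-0.232): -0.019 113.1203 215.81444
```

The needle reads -0.02, which is on the mark. I'll back off slightly to free the blade, then withdraw straight up.

Request:
{"fn": "play_rows", "kwargs": {"translation": [[0, 0, 0], [0, 0, 0], [0, 0, -0.002], [0, 0, -0.005], [0, 0, -0.01], [0, 0, -0.03], [0, 0, -0.06], [0, 0, -0.097], [0, 0, -0.097], [0, 0, -0.097]], "rotation": [[0, 0, -0.08], [0, 0, -0.15], [0, 0, -0.15], [0, 0, -0.15], [0, 0, -0.15], [0, 0, -0.15], [0, 0, -0.15], [0, 0, -0.15], [0, 0, -0.15], [0, 0, -0.15]], "gripper": [1, 1, 1, 1, 1, 1, 1, 1, 1, 1]}}

```text
time_s: 13.3
eef_pos: [525.1, 165.6, 224.2]
ee_rot: [-0.0, 0.996, 0.094, -0.001]
force: [-0.3, 0.2, -1.0]
grip_width: 0.232
grip_force: 39.2
```

```bash
python3 st.py; python3 - <<'E'
from h import *
snap('wrist','w8.png')
k=load('w3.png'); g=k.img[...,1].astype(int)
for y in range(194,224,3): print(y,' '.join('%3d'%v for v in g[y,298:338]))
for q in [(317,208)]: print(onz(k,*q,70))
print(delta([557.1,-167.3,225],-0.06))
E
python3 needle.py w8.png
```

```text
t 13.3 tcp [525.06 165.57 224.19] tip [524.95 165.62 141.19] yaw 0.1876 F [-0.31  0.22 -0.99] T [ 0.019 -0.002 -0.   ] grip 39.2
tilt [-0.0012  0.0006]
tip->well in tool [ 1.07  0.58 92.19]
194  87  86  87  82  83  85  83  88  84  87  87  87  84  83  82  80  80  77  78  80  81  79  82  82  85  83  92  99 106 106 105 107 108 108 107 108 108 108 106 107
197  86  86  87  85  88  86  87  87  82  76  73  74  76  82  86  89  89  92  91  95  94  92  90  88  79  78  85  92  98 103 108 109 104 105 106 109 107 108 111 107
200  86  85  86  86  87  85  81  73  70  67  65  68  65  68  64  62  64  68  66  67  66  65  68  67  66  65  66  71  76  85  87  94 105 108 109 109 109 106 110 108
203  87  87  86  82  79  78  73  67  60  65  62  65  67  63  65  61  66  65  64  68  63  64  66  66  63  62  65  65  66  70  77  83  90 102 108 110 105 108 108 108
206  85  84  86  81  77  74  72  64  64  62  62  68  62  65  66  65  65  64  65  64  66  66  66  64  68  62  63  67  66  64  71  85  87  94 104 108 110 108 112 113
209  88  88  86  82  80  74  70  63  65  66  62  62  66  64  64  66  65  66  61  66  61  6
[... 237 characters left out ...]

215  88  86  87  85  85  79  80  76  73  70  64  63  64  65  64  67  63  66  62  67  65  67  67  66  63  67  67  66  77  92 103 112 130 148 154 157 157 154 158 158
218  86  87  89  89  83  86  80  83  80  81  77  75  71  67  68  68  68  68  66  65  69  64  71  68  71  77  85  98 106 108 129 147 152 157 159 155 155 156 157 156
221  84  86  88  88  86  87  87  89  85  88  84  81  80  81  79  78  77  76  76  75  74  78  77  79  82  82  98 126 144 152 155 156 157 156 154 156 156 157 156 157
[ 557.09963254 -167.49101121   70.        ]
(array([-0.0305,  0.333 , -0.0014]), array([-0.0006,  0.002 ,  0.2476]))
w8.png [559.3 158.7  66. ] needle world -0.261 rel mark(-0.232): 0.029 116.16077 211.57709
```

Request:
{"fn": "play_rows", "kwargs": {"translation": [[-0.005, 0.05, -0.001], [-0.01, 0.11, -0.001], [-0.016, 0.17, -0.001], [-0.022, 0.23, -0.001], [-0.027, 0.29, -0.001], [-0.031, 0.333, -0.001], [-0.031, 0.333, -0.001], [-0.031, 0.333, -0.001], [-0.031, 0.333, -0.001]], "rotation": [[0, 0, 0.1], [0, 0, 0.2], [0, 0, 0.248], [0, 0, 0.248], [0, 0, 0.248], [0, 0, 0.248], [0, 0, 0.248], [0, 0, 0.248], [0, 0, 0.248]], "gripper": [1, 1, 1, 1, 1, 1, 1, 1, 1]}}

```text
time_s: 14.48
eef_pos: [557.1, -166.1, 225.5]
ee_rot: [-0.001, 1.0, -0.029, -0.0]
force: [0.9, -0.0, -0.3]
grip_width: 0.231
grip_force: 39.4
```

```bash
python3 st.py; python3 - <<'E'
from h import *
print(delta([556.7,-167.5,172],-0.06),ctrl.sense()['joints'][5])
from needle import needle
for f in ('w1.png','w6.png','w7.png','w8.png'):
    k=load(f); P,na,_,_=needle(k); g=cv2.cvtColor(k.img,cv2.COLOR_BGR2GRAY).astype(np.float32)
    a=np.arange(-0.4,-0.06,0.005)
    n=np.array([np.mean([g[tuple(np.round(proj(k,P+np.array([r*np.cos(t),r*np.sin(t),0]))[::-1]).astype(int))] for r in np.arange(38,45,.5)]) for t in a])
    w=np.clip(np.median(n)-15-n,0,None); print(f,'mark',(w*a).sum()/w.sum(),'needle',na,'err',-(na-(w*a).sum()/w.sum()))
E
```

```text
t 14.475 tcp [ 557.11 -166.08  225.45] tip [ 557.07 -166.    142.45] yaw -0.0587 F [ 0.9  -0.03 -0.28] T [-0.008  0.023 -0.035] grip 39.4
tilt [-0.0006  0.001 ]
tip->well in tool [ -50.4  -328.81   93.81]
(array([-0.0003,  0.0015,  0.0534]), array([-0.001 ,  0.0006,  0.0013])) 1.137973801849898
w1.png mark -0.2341895307334929 needle 0.1853685067479066 err -0.4195580374813995
w6.png mark -0.22140409064512612 needle 0.0659079661467919 err -0.287312056791918
w7.png mark -0.22670902043724475 needle -0.2127324607204003 err -0.013976559716844444
w8.png mark -0.25107696697064835 needle -0.26148010055457166 err 0.010403133583923307
```

Request:
{"fn": "play_rows", "kwargs": {"translation": [[0, 0.0005, 0.03], [0, 0.0005, 0.055], [0, 0.0005, 0.064], [0, 0.0005, 0.064], [0, 0.0005, 0.064]], "rotation": [[0, 0, 0], [0, 0, 0], [0, 0, 0], [0, 0, 0], [0, 0, 0]], "gripper": [1, 1, 1, 1, 1]}}

```text
time_s: 15.1
eef_pos: [557.5, -167.8, 162.7]
ee_rot: [0.0, 1.0, -0.03, 0.001]
force: [-0.2, -0.0, 0.2]
grip_width: 0.23
grip_force: 39.4
```

```bash
python3 st.py; python3 - <<'E'
from h import *
print(delta([556.7,-167.5,93.5],-0.06))
k=snap('wrist','w9.png'); print(proj(k,[557.1,-167.6,70])); g=k.img[...,1].astype(int)
for y in range(212,262,3): print(y,' '.join('%3d'%v for v in g[y,292:340]))
E
```

```text
t 15.1 tcp [ 557.54 -167.8   162.69] tip [ 557.65 -167.82   79.69] yaw -0.0598 F [-0.22 -0.04  0.16] T [-0.033  0.018  0.016] grip 39.4
tilt [ 0.0014 -0.0002]
tip->well in tool [ -51.56 -330.64   30.57]
(array([-0.001 , -0.0003,  0.0692]), array([ 0.0001, -0.0014,  0.0002]))
[314.80875032 241.31555085]
212 150 145 143 142 136 113  92  89  85  86  88  88  91  87  86  88  86  85  85  88  83  87  88  86  85  88  87  87  85  87  86  85  87  86  88  84  83  88  85  83  85  85  87  82  82  84  84  84
215 140 132 109  94  86  90  89  87  88  87  88  89  88  89  87  86  89  89  87  87  86  85  87  84  86  83  84  86  83  84  85  86  84  86  87  87  84  86  85  83  87  86  86  84  87  84  85  84
218  91  88  90  89  84  92  89  86  90  91  86  88  85  84  84  89  86  84  85  85  89  87  86  87  85  87  86  87  85  83  85  87  80  86  85  87  85  85  84  82  83  85  85  85  85  84  84  84
221  95  91  87  85  87  88  85  89  88  87  84  92  84  85  86  87  87  83  83  83  84  84  81  82  84  82  84  84  84  84  87  87  87  88  85  81  85  86  84  87  82  84  86  83  85  84  81  83
224  89  87 
[... 1835 characters left out ...]
  90  91  95  94  90  94  91  92  94  90  91  92  90  87  85  84  81  80  81  83  84  82  83  80  80  84  82  80
254  85  86  84  87  88  85  87  84  86  82  86  86  83  85  88  88  89  89  97  90  94  95  93  93  90  93  90  93  92  89  90  89  89  87  86  85  82  85  84  84  81  80  83  83  80  83  81  83
257 102 105 107 107 105 104 105 104 105 106 100  91  89  89  92  91  92  93  94  93  91  92  93  92  92  93  91  94  91  95  89  93  89  92  87  83  86  83  82  82  82  84  84  82  83  85  84  80
260 109 107 108 107 105 106 103 105 102 100  97  93  93  91  91  97  98 101 103 107 107 109 108 111 110 111 110 103 104 103 102  98  97  94  94  91  88  91  89  86  84  84  86  82  80  85  82  85
```

Request:
{"fn": "play_rows", "kwargs": {"translation": [[-0.001, 0, 0.005], [-0.001, 0, 0.012], [-0.001, 0, 0.02], [-0.001, 0, 0.035], [-0.001, 0, 0.05], [-0.001, 0, 0.06], [-0.001, 0, 0.066], [-0.001, 0, 0.0685], [-0.001, 0, 0.0685]], "rotation": [[0, -0.001, 0], [0, -0.001, 0], [0, -0.001, 0], [0, -0.001, 0], [0, -0.001, 0], [0, -0.001, 0], [0, -0.001, 0], [0, -0.001, 0], [0, -0.001, 0]], "gripper": [1, 1, 1, 1, 1, 1, 1, 1, 1]}}

```text
time_s: 16.27
eef_pos: [556.2, -167.7, 93.2]
ee_rot: [-0.0, 1.0, -0.03, -0.0]
force: [-0.3, -0.4, -1.0]
grip_width: 0.232
grip_force: 39.5
```

```bash
python3 st.py
```

```text
t 16.275 tcp [ 556.18 -167.75   93.24] tip [ 556.1  -167.7    10.24] yaw -0.0602 F [-0.29 -0.4  -0.97] T [-0.007  0.019  0.003] grip 39.5
tilt [-0.0009  0.0005]
tip->well in tool [ -50.12 -330.61  -38.56]
```

Tip height is 10.2 mm with no side force, so the tool is home. Release to half open and retreat straight up.

Request:
{"fn": "play_rows", "kwargs": {"translation": [[0, 0, 0], [0, 0, 0], [0, 0, 0], [0, 0, 0], [0, 0, -0.02], [0, 0, -0.06], [0, 0, -0.11], [0, 0, -0.13], [0, 0, -0.13]], "rotation": [[0, 0, 0], [0, 0, 0], [0, 0, 0], [0, 0, 0], [0, 0, 0], [0, 0, 0], [0, 0, 0], [0, 0, 0], [0, 0, 0]], "gripper": [0, 0, 0, 0, 0, 0, 0, 0, 0]}}

```text
time_s: 17.4
eef_pos: [556.6, -168.0, 224.3]
ee_rot: [0.0, 1.0, -0.03, 0.001]
force: [0.1, 0.2, -0.0]
grip_width: 0.498
grip_force: 0.0
```

```bash
python3 st.py; python3 - <<'E'
from h import *
k=snap('wrist','w10.png'); t=snap('top','t10.png'); print(proj(t,[557.4,-167.5,129]))
a=cv2.resize(k.img,(400,300)); b=cv2.resize(t.img,(400,300))
c=cv2.resize(t.img[190:290,180:280],(400,400)); d=cv2.resize(t.img[190:290,365:465],(400,400))
s=snap('side','s10.png'); e=cv2.resize(s.img[160:250,300:420],(400,300))
cv2.imwrite('pics/fin.png',cv2.resize(np.vstack([np.hstack([a,e]),np.hstack([c,d])[50:350]]),(800,600)))
E
```

```text
t 17.4 tcp [ 556.64 -167.99  224.29] tip [ 556.75 -168.05  141.29] yaw -0.0601 F [ 0.12  0.15 -0.02] T [ 0.028 -0.023 -0.012] grip 0.0
tilt [ 0.0013 -0.0007]
tip->well in tool [ -50.86 -330.95   92.02]
[401.21906543 236.4349308 ]
```

View pics/fin.png

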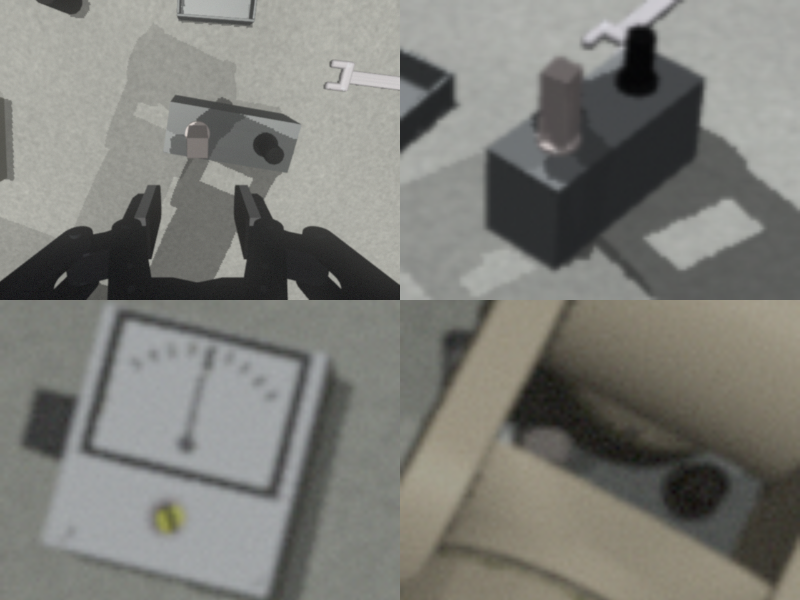

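The pictures show the needle on the long centre mark, and the tool upright with its flange down in its hole. The gripper is clear and the driver hasn't moved, so I'm handing in.

```bash
python3 -c "
from rig import ctrl
print(ctrl.finish_job())"
```

```text
the job is handed in; nothing more can be done
None
```

The job is handed in: the needle was measured within about 0.02 rad of the centre mark, the tool is back upright in its rack hole and released, and wrist-force readings between moves stayed near 1 N, so I never applied the full 3 N press; the hand-in gave no verdict.

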